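# Set out cut tumblers by height for the rim grinder

## Task

Get the next grinding run ready: stand the four cut tumblers upright on the round rubber pads of the plank, one well centred on each pad, in order of height, with the shortest on the pad next to the blue grinder and the tallest on the pad farthest from it. Set each one down gently without dropping or tipping any, and leave the uncut brown bottle standing where it is.

Things in the scene. Friction and masses are not known exactly. Their poses are not given: they have to be found in the camera images.
- tumbler_frosted: frosted clear glass tumbler cut from a bottle, open at the top, loose, standing upright: straight round wall, 62 mm outside diameter, 3.5 mm thick, 60 mm tall (the shortest of the four). Origin: centre of its underside; z up its axis.
- tumbler_green: green glass tumbler cut from a bottle, open at the top, loose, standing upright: straight round wall, 62 mm outside diameter, 3.5 mm thick, 85 mm tall (the second shortest of the four). Origin: centre of its underside; z up its axis.
- tumbler_amber: amber (orange) glass tumbler cut from a bottle, open at the top, loose, standing upright: straight round wall, 62 mm outside diameter, 3.5 mm thick, 110 mm tall (the second tallest of the four). Origin: centre of its underside; z up its axis.
- tumbler_blue: cobalt blue glass tumbler cut from a bottle, open at the top, loose, standing upright: straight round wall, 62 mm outside diameter, 3.5 mm thick, 135 mm tall (the tallest of the four). Origin: centre of its underside; z up its axis.
- pad_a: round black rubber pad with a thin yellow rim line, 80 mm across, 3 mm thick, fixed on the wooden plank; the leftmost (largest y, on the robot's left) of a straight row of four at 95 mm pitch. Origin: centre of its underside, 18 mm above the table, so tumblers stand 3 mm above it (21 mm above the table). x points away from the robot across the plank, y along the plank to the left.
- pad_b: round black rubber pad with a thin yellow rim line, 80 mm across, 3 mm thick, fixed on the wooden plank; second from the left of a straight row of four at 95 mm pitch. Origin: centre of its underside, 18 mm above the table, so tumblers stand 3 mm above it (21 mm above the table). x points away from the robot across the plank, y along the plank to the left.
- pad_c: round black rubber pad with a thin yellow rim line, 80 mm across, 3 mm thick, fixed on the wooden plank; third from the left of a straight row of four at 95 mm pitch. Origin: centre of its underside, 18 mm above the table, so tumblers stand 3 mm above it (21 mm above the table). x points away from the robot across the plank, y along the plank to the left.
- pad_d: round black rubber pad with a thin yellow rim line, 80 mm across, 3 mm thick, fixed on the wooden plank; the rightmost (smallest y) of a straight row of four at 95 mm pitch. Origin: centre of its underside, 18 mm above the table, so tumblers stand 3 mm above it (21 mm above the table). x points away from the robot across the plank, y along the plank to the left.
- grinder_front (a point): the rim grinder, fixed on the table beyond one end of the plank, left (y > 0) or right (y < 0): blue 260 x 260 mm housing with a grey splash bowl (rim 157 mm high), brown perforated disc and thin copper drip pipe (to 240 mm). This point: middle of the housing's upper front edge (towards the robot), 110 mm high. A carton 130 mm high stands beyond the other end.
- uncut_bottle: dark brown bottle with a white label, not yet cut, loose, standing among the tumblers: 62 mm diameter, narrowing above 85 mm to a 29 mm neck, 165 mm tall. Origin: centre of its underside. It stays where it is. A cone-shaped pale green neck offcut, 62 mm across and 76 mm tall, not listed, also stands among the tumblers.
Not all that is in view belongs to the job. Leave any pink or yellow look-alike of the tumbler_amber alone.

How it is judged:
By the outcome, as a careful person would: the job done as asked, in the order asked, and still so for the second after the job is handed in, with the robot touching nothing.
It also fails if it takes over 96 s, if anything falls off the work surface, if the arm or the gripper's body presses on something with over 40 N, if the wrist force passes 120 N, or if a joint passes its speed limit or range.

## Robot

A 6-joint arm with a two-finger parallel gripper is mounted at the origin on the work surface. World frame = base frame: x ahead of the robot, y to its left, z up, the work surface at z = 0. Lengths are in mm, angles in rad, forces in N, time in s.
With the tool pointing down it reaches from about 375 to 925 mm from the base axis. Payload 5.7 kg.
Tool frame: the origin (TCP) lies at the very end of the fingers, on their centre line; the grasp point (between the pads) lies 19 mm behind it; z points along the fingers, y is the line along which they close (so a half turn about z gives the same grasp; the last joint's range is limited). The gripper opens to 85 mm and grips with 20 to 120 N. Pads are 22 mm wide; open, the fingers measure 114 mm over their backs; the gripper's body (76 mm by 85 mm) begins 54 mm behind the grasp point. The pads swing forward as they close: fully open they stand 13 mm farther back than shut.
Start: joints at [-1.383, 0.359, 1.51, -0, 1.272, -0.115], TCP at [178.901, -572.676, 231.267] pointing down, gripper open.
Joint ranges: [-2.97, 2.97], [-1.01, 2.36], [0.21, 2.38], [-0.96, 4.11], [0.2, 2.71], [-2.98, 2.98]. Speed limits (rad/s): [2.39, 2.39, 3.14, 3.14, 3.14, 3.14].

## Interface

Orientations are given as a unit quaternion [x, y, z, w].
In Python, from bench import r gives the robot as it stands.
- The arm moves only by the tool step_arm, never from a script. Its argument "moves" is text: rows parted by semicolons, each of 4 numbers parted by spaces: the shift along the tool's x, y, z in m, then the turn about the tool's z in rad. In form: x y z yaw; .... A call has 1 to 20 rows; each row shifts and turns the commanded pose from where the row before left it, along the tool's axes as they then stand; what a row does not reach is not made up. A row lasts 1/12 s, in which the tool goes at most 41.7 mm and 7.16 degrees, less where a joint would pass 70% of its speed; a pose out of reach is approached as far as the arm can. A call with a gripper value outside its range is refused whole. "hand" is the finger opening in m, from 0 to 0.0854, set as the call begins (left out, the last holds). The fingers move at their own pace and stop on an object; the grip force is fixed at half the most. Time passes only in rows, so rows that do not move let the fingers close. It gives the time, the measured TCP pose, the force, the opening and the grip force at its end, in the units of the state.
- r.sense(): the state, without advancing time (a new reading comes with each control period).
- r.camera(name): name is "side" or "top" or "wrist"; returns a dict with "color" (400x640x3 uint8, blue, green, red), "fov_y" (degrees; the focal length in pixels is half the picture's height over the tangent of half this angle, whatever the lens; pixels are square), "cx", "cy" (the principal point, pixels), "rvec" (rotation vector, rad) and "tvec" (3), from world to camera coordinates, as OpenCV has them. Camera axes: x right, y down, z forward; pixel columns grow to the right and rows downward; lengths in mm; the calibration is good to about 2 mm. The wrist camera is an equidistant fisheye: a pixel r from the principal point sees the ray r / f radians off the axis. A picture is of the moment at which its call begins. There is no depth.
- r.hand_in(): hands the job in; it is judged then, once.
Trained networks look in a picture, given as the dict that the camera call returned (one of the last four; its "shot" number tells which), for a name from the list of things; names that differ only in an ending like _2 or _b are one class to them, and where a whole thing is asked for, a point or a joint stands for the part that bears it (a point fixed in the world has none). Each returns a list of dicts, best first, with "conf" (0 to 1); they miss things now and then, are a little off and sometimes report something else, mostly with a low value. They report only what shows in the picture. A call takes as long as a camera call. They do not tell look-alikes from the thing itself.
- r.search_frame(picture, target): "point" ([x, y, z] in mm, in world coordinates, good to about 4 mm: the middle of the surface that is visible of it).
- r.pinpoint(picture, target): "point" ([x, y, z] in mm, in world coordinates, good to about 4 mm: a listed point, or the origin of a listed thing).
The state is a dict: "clock": time; "q": joint angles; "joint_vel": joint speeds; "joint_efforts": joint torques, N m; "ee_pos": TCP position; "orientation": TCP orientation; "force": force on the tool from outside, world axes, zero at the start; "torque": the same for the moment, N m; "finger_gap": finger opening in mm; "finger_force": force on a finger pad.
Only numpy, scipy, OpenCV 4.12 (cv2) and the standard library are available. Lean on these libraries where they do the work, as an engineer would, in place of code of your own. Each camera call takes 0.05 s, during which the arm holds its last target. There are 200 camera calls.

## Working session

There is one attempt and no reset: what is moved stays moved. The work goes in short steps, Python scripts to look and compute and a tool call to move; the robot and the scene stay as the last step left them, time stands still between calls to the robot, and variables do not carry over. Pictures are saved under pics/ and viewed, at most 14 in all, crops included, and the job is handed in when it is done.

Besides the shell and the picture viewer there is one more tool, called as name(argument=value, ...), one argument or row to a line, values as JSON. step_arm: Moves the arm, as the interface text tells. Its arguments: {"type":"object","properties":{"moves":{"type":"string"},"hand":{"type":"number"}},"required":["moves"]}

```bash
mkdir -p pics; ls; cat > h.py <<'E'
import numpy as np,cv2
from bench import r
def proj(c,p):
    R=cv2.Rodrigues(np.array(c["rvec"],float))[0];t=np.array(c["tvec"],float).ravel()
    f=200/np.tan(np.radians(c["fov_y"]/2));q=R@np.array(p,float)+t
    return [c["cx"]+f*q[0]/q[2],c["cy"]+f*q[1]/q[2]]
def ray(c,uv):
    R=cv2.Rodrigues(np.array(c["rvec"],float))[0];t=np.array(c["tvec"],float).ravel()
    f=200/np.tan(np.radians(c["fov_y"]/2))
    d=R.T@np.array([(uv[0]-c["cx"])/f,(uv[1]-c["cy"])/f,1]);return -R.T@t,d
def onz(c,uv,z):
    o,d=ray(c,uv);return o+d*(z-o[2])/d[2]
E
python3 - <<'E'
from h import *
import pickle
names="tumbler_frosted tumbler_green tumbler_amber tumbler_blue pad_a grinder_front uncut_bottle".split()
cs={}
for n in("top","side"):
    c=r.camera(n);cs[n]=c;cv2.imwrite(f"pics/{n}1.png",c["color"])
    print(n,c["fov_y"],c["cx"],c["cy"],np.round(ray(c,(c["cx"],c["cy"])),2).tolist())
    for t in names:
        for d in r.pinpoint(c,t)[:5]: print(n,t,round(d["conf"],2),np.round(d["point"]).tolist())
pickle.dump(cs,open("cs1.pkl","wb"))
s=r.sense();print(s)
E
```

```text
pics
top 48.538081475210895 317.0592960140086 199.37196248419858 [[153.7, 0.0, 1439.53], [0.22, -0.0, -0.98]]
top tumbler_frosted 0.77 [462.0, 331.0, -2.0]
top tumbler_amber 0.7 [475.0, -433.0, 0.0]
top tumbler_amber 0.58 [343.0, -40.0, -3.0]
top tumbler_amber 0.57 [465.0, -54.0, -2.0]
top tumbler_blue 0.9 [471.0, 189.0, 2.0]
top pad_a 0.85 [667.0, -108.0, 18.0]
top pad_a 0.75 [633.0, 170.0, 20.0]
top pad_a 0.73 [658.0, -18.0, 20.0]
top pad_a 0.66 [649.0, 79.0, 16.0]
top grinder_front 0.77 [564.0, 464.0, 113.0]
top grinder_front 0.48 [465.0, -55.0, 0.0]
top uncut_bottle 0.59 [456.0, -303.0, 3.0]
top uncut_bottle 0.49 [462.0, 328.0, -1.0]
side 48.190312001676325 318.179699789968 208.79765605496522 [[327.4, -823.3, 869.79], [0.12, 0.71, -0.69]]
side tumbler_frosted 0.76 [461.0, 332.0, -0.0]
side tumbler_green 0.61 [449.0, 53.0, -0.0]
side tumbler_amber 0.9 [468.0, -54.0, -0.0]
side tumbler_amber 0.83 [231.0, -405.0, -2.0]
side tumbler_amber 0.74 [343.0, -42.0, 3.0]
side tumbler_amber 0.67 [223.0, -291.0, 4.0]
side tumbler_amber 0.66 [470.0, -432.0, 3.0]
side tumbler_blue 0.74 [471.0, 1
[... 290 characters left out ...]
]
{'clock': 0.8, 'q': array([-1.38312998e+00,  3.58791185e-01,  1.51039276e+00,  1.98894021e-05,
        1.27248631e+00, -1.15135394e-01]), 'joint_vel': array([-0.00064734,  0.00137178, -0.00051755, -0.00056674, -0.00065557,
       -0.00117702]), 'joint_efforts': array([-2.97565661e-03, -5.27527821e+01, -2.79040360e+01, -4.77868562e-04,
        1.64896494e-03, -6.68877050e-06]), 'ee_pos': array([ 178.89283717, -572.6894904 ,  231.27479012]), 'orientation': array([ 9.88561204e-01,  1.50820236e-01,  8.09231664e-06, -3.91195902e-05]), 'force': array([0.29332112, 0.05169544, 0.07152152]), 'torque': array([0.01319855, 0.01528605, 0.04129407]), 'finger_force': 0.0, 'finger_gap': 85.33000107529585}
```

View pics/top1.png

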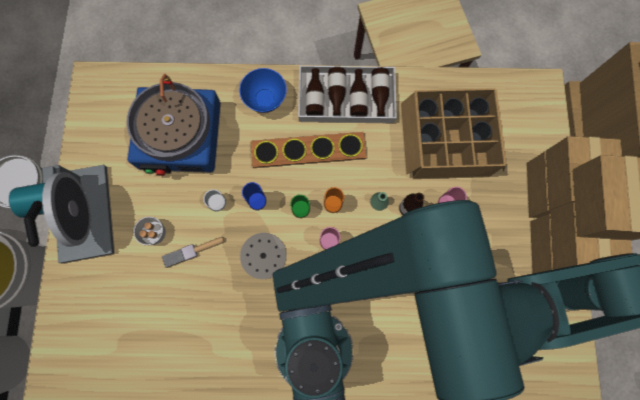

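View pics/side1.png

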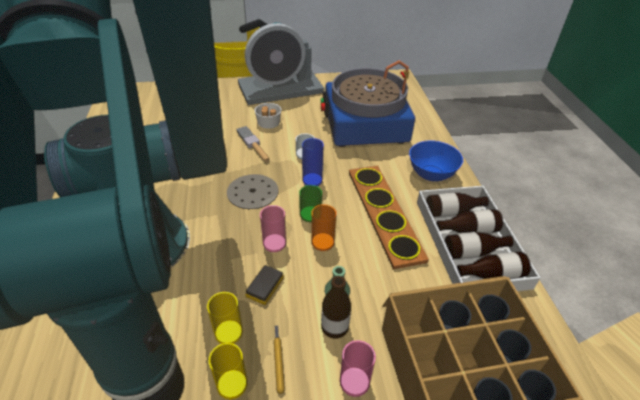

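The top view shows the grinder on the left (y>0, px 175,130). The pads are at px (266,152), (294,149), (322,147) and (350,146). The tumblers are frosted (215,200), blue (255,196), green (300,206) and amber (334,200). The cone is at (380,200), and the pink look-alikes are at (330,238) and (453,200). The side view agrees: the order along the row is frosted, blue, green, amber, cone, bottle.

So frosted goes on a, green on b, amber on c and blue on d. Next I measure accurately from both views.

```bash
cat >> h.py <<'E'
from scipy.optimize import minimize,least_squares
H={"frosted":60,"green":85,"amber":110,"blue":135}
def tri(c1,p1,c2,p2):
    o1,d1=ray(c1,p1);o2,d2=ray(c2,p2)
    s=np.linalg.lstsq(np.c_[d1,-d2],o2-o1,rcond=None)[0];a,b=o1+s[0]*d1,o2+s[1]*d2
    return (a+b)/2,np.linalg.norm(a-b)
def pads(c,guess):
    hsv=cv2.cvtColor(c["color"],cv2.COLOR_BGR2HSV);out=[]
    for g in guess:
        # dark disc centroid
        u=np.array(proj(c,g));m=(hsv[...,2]<70).astype(np.uint8)
        n,l,s,ce=cv2.connectedComponentsWithStats(m)
        k=min((k for k in range(1,n) if 60<s[k,4]<3000),key=lambda k:np.linalg.norm(ce[k]-u));out.append(ce[k])
    return out
def masks(c):
    hsv=cv2.cvtColor(c["color"],cv2.COLOR_BGR2HSV).astype(int);h,s,v=hsv[...,0],hsv[...,1],hsv[...,2]
    return {"blue":(h>105)&(h<130)&(s>130),"green":(h>45)&(h<80)&(s>130),"amber":(h>5)&(h<16)&(s>190)&(v>110),"frosted":(s<60)&(v>90)}
def cyl(c,x,y,ht,S=4):
    a=np.linspace(0,2*np.pi,40);P=[proj(c,(x+31*np.cos(t),y+31*np.sin(t),z)) for z in(0,ht) for t in a]
    return cv2.convexHull(np.float32(P))[:,0]
def fit(cs,n,g):
    res=[]
    for c in cs:
        u=np.array(proj(c,(*g,H[n]/2)));m=masks(c)[n];Y,X=np.indices(m.shape)
        m=m&(np.hypot(X-u[0],Y-u[1])<(45 if n!="frosted" else 22))
        k,l,s,ce=cv2.connectedComponentsWithStats(m.astype(np.uint8));m=l==1+np.argmax(s[1:,4])
        hu=cv2.convexHull(np.argwhere(m)[:,::-1].astype(np.float32))[:,0];res.append(hu)
    def cost(p):
        e=0
        for c,hu in zip(cs,res):
            A=cyl(c,p[0],p[1],p[2]).astype(np.float32);i,_=cv2.intersectConvexConvex(A,hu);a,b=cv2.contourArea(A),cv2.contourArea(hu);e+=1-i/(a+b-i)
        return e
    o=minimize(cost,[*g,H[n]],method="Nelder-Mead",options=dict(initial_simplex=[[*g,H[n]],[g[0]+8,g[1],H[n]],[g[0],g[1]+8,H[n]],[*g,H[n]+10]]))
    return o.x,o.fun
E
python3 - <<'E'
from h import *
import pickle
cs=pickle.load(open("cs1.pkl","rb"));T,S=cs["top"],cs["side"]
G=[(634,172,21),(648,77,21),(656,-18,21),(663,-110,21)]
for g,a,b in zip(G,pads(T,G),pads(S,G)):
    p,e=tri(T,a,S,b);print(np.round(a),np.round(b),p.round(1),round(e,1),onz(T,a,21).round(1)[:2],onz(S,b,21).round(1)[:2])
for n,g in dict(frosted=(462,331),green=(450,53),amber=(466,-54),blue=(471,192)).items():
    print(n,*[(a.round(1),round(b,2)) for a,b in (fit([T,S],n,g),fit([T],n,g),fit([S],n,g))])
for uv in((302,121),(392,121)): print("crate",onz(T,uv,0).round(),onz(T,uv,60).round())
E
```

```text
[266. 152.] [368. 176.] [637.1 171.1  21.6] 1.9 [636.3 171.1] [638.3 172.1]
[294. 149.] [379. 197.] [646.5  76.4  21.7] 2.2 [645.6  76.4] [648.   77.4]
[322. 147.] [391. 221.] [655.8 -18.   22. ] 1.9 [655.1 -18. ] [657.2 -16.9]
[350. 145.] [404. 247.] [ 665.4 -112.7   22.1] 1.7 [ 664.8 -112.7] [ 666.7 -111.5]
frosted (array([466.7, 331.2,  58.1]), np.float64(0.35)) (array([466. , 331.2,  53.9]), np.float64(0.03)) (array([469.9, 341. ,  52.5]), np.float64(0.24))
green (array([448.8,  55.7,  73.1]), np.float64(0.49)) (array([452.6,  52.3,  32.2]), np.float64(0.09)) (array([449.5,  70.2,  62.1]), np.float64(0.22))
amber (array([469.3, -52.5,  96. ]), np.float64(0.7)) (array([468. , -59.3,  -0. ]), np.float64(0.19)) (array([469. , -46.9,  95.8]), np.float64(0.19))
blue (array([474.2, 199.2, 105.6]), np.float64(0.44)) (array([476.9, 198.9,  94. ]), np.float64(0.09)) (array([475.2, 209. , 118. ]), np.float64(0.26))
crate [757.  52.   0.] [731.  50.  60.]
crate [ 761. -260.    0.] [ 736. -249.   60.]
```

step_arm(
  moves="0 0 -0.04 -0.12; 0 0 -0.04 -0.12; 0 0 -0.04 -0.12; 0 0 0 -0.12; 0 0 0 -0.12; 0 0 0 -0.12; 0 0 0 -0.12; 0 0 0 -0.12; 0 0 0 -0.12; 0 0 0 -0.12; 0 0 0 -0.07; 0 0 0 0",
  hand=0.0854,
)

```text
clock: 1.8
ee_pos: [178.9, -572.6, 351.2]
orientation: [0.706, 0.709, 0.0, -0.0]
force: [-0.4, -0.3, 0.2]
finger_gap: 85.3
finger_force: 0.0
```

step_arm(
  moves="0.032 0.014 0 0; 0.032 0.014 0 0; 0.032 0.014 0 0; 0.032 0.014 0 0; 0.032 0.014 0 0; 0.032 0.014 0 0; 0.032 0.014 0 0; 0.032 0.014 0 0; 0.032 0.014 0 0; 0.032 0.014 0 0; 0.032 0.014 0 0; 0.032 0.014 0 0; 0.032 0.014 0 0; 0.032 0.014 0 0; 0.032 0.014 0 0; 0.032 0.014 0 0; 0.032 0.014 0 0; 0.032 0.014 0 0; 0 0 0 0; 0 0 0 0",
)

```text
clock: 3.47
ee_pos: [430.0, 5.3, 351.3]
orientation: [0.706, 0.709, -0.0, -0.0]
force: [-0.6, -0.5, -0.5]
finger_gap: 85.4
finger_force: 0.0
```

```bash
cat >> h.py <<'E'
def wray(c,uv):
    R=cv2.Rodrigues(np.array(c["rvec"],float))[0];t=np.array(c["tvec"],float).ravel()
    f=200/np.tan(np.radians(c["fov_y"]/2));v=np.array([uv[0]-c["cx"],uv[1]-c["cy"]]);q=np.linalg.norm(v);th=q/f
    return -R.T@t,R.T@np.array([*(v/q*np.sin(th)),np.cos(th)])
def wproj(c,p):
    R=cv2.Rodrigues(np.array(c["rvec"],float))[0];t=np.array(c["tvec"],float).ravel()
    f=200/np.tan(np.radians(c["fov_y"]/2));q=R@np.array(p,float)+t;k=np.hypot(q[0],q[1]);th=np.arctan2(k,q[2])
    return [c["cx"]+f*th*q[0]/k,c["cy"]+f*th*q[1]/k]
E
python3 - <<'E'
from h import *
import pickle
c=r.camera("wrist");pickle.dump(c,open("w1.pkl","wb"));cv2.imwrite("pics/w1.png",c["color"])
print(c["fov_y"],np.round(ray(c,(c["cx"],c["cy"])),2).tolist())
for n,h in H.items():
    print(n,[(round(d["conf"],2),np.round(d["point"]).tolist()) for d in r.pinpoint(c,"tumbler_"+n)])
E
```

```text
65.70646984690485 [[429.08, 73.76, 493.93], [0.0, -0.27, -0.96]]
frosted []
green [(0.64, [445.0, 52.0, -2.0])]
amber [(0.9, [340.0, -45.0, 2.0]), (0.66, [469.0, -53.0, 3.0]), (0.5, [220.0, -289.0, 1.0])]
blue [(0.9, [473.0, 196.0, -0.0])]
```

View pics/w1.png

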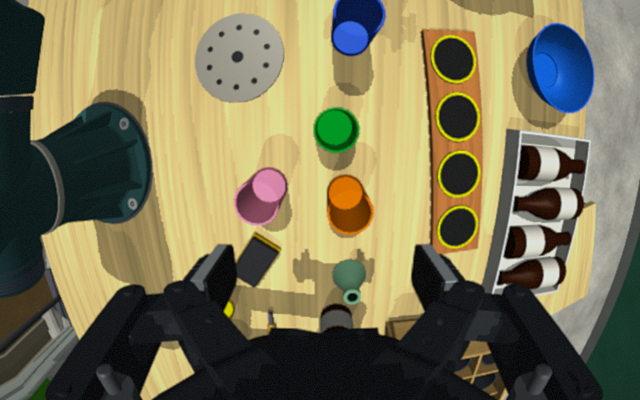

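The wrist view shows blue at (355,25), green at (336,130), amber at (350,205), pink at (262,195), and the cone and bottle near (350,275) and (336,318). The pads run down column 455. Next I fit cylinder outlines in this view.

```bash
cat >> h.py <<'E'
def wm(c):
    hsv=cv2.cvtColor(c["color"],cv2.COLOR_BGR2HSV).astype(int);h,s,v=hsv[...,0],hsv[...,1],hsv[...,2]
    return {"blue":(h>100)&(h<135)&(s>120),"green":(h>45)&(h<85)&(s>110),"amber":(h>4)&(h<15)&(s>190),"frosted":(s<45)&(v>80)}
def wfit(c,n,g,P=wproj,z0=0,free=True,rad=75):
    m=wm(c)[n];u=np.array(P(c,(*g,z0+H[n]/2)));Y,X=np.indices(m.shape);m=m&(np.hypot(X-u[0],Y-u[1])<rad)
    m=cv2.morphologyEx(m.astype(np.uint8),cv2.MORPH_OPEN,np.ones((3,3)))
    k,l,s,ce=cv2.connectedComponentsWithStats(m);m=l==1+np.argmax(s[1:,4])
    hu=cv2.convexHull(np.argwhere(m)[:,::-1].astype(np.float32))[:,0];A0=cv2.contourArea(hu)
    a=np.linspace(0,2*np.pi,40)
    def cost(p):
        h=p[2] if free else H[n]
        A=cv2.convexHull(np.float32([P(c,(p[0]+31*np.cos(t),p[1]+31*np.sin(t),z)) for z in(z0,z0+h) for t in a]))[:,0]
        i,_=cv2.intersectConvexConvex(A,hu);return 1-i/(cv2.contourArea(A)+A0-i)
    o=minimize(cost,[*g,H[n]],method="Nelder-Mead",options=dict(initial_simplex=[[*g,H[n]],[g[0]+8,g[1],H[n]],[g[0],g[1]+8,H[n]],[*g,H[n]+10]]))
    return o.x.round(1),round(o.fun,3),cv2.boundingRect(hu)
E
python3 - <<'E'
from h import *
import pickle
c=pickle.load(open("w1.pkl","rb"))
for n,g in dict(green=(448,53),amber=(466,-54),blue=(471,194)).items():
    print(n,wfit(c,n,g),wfit(c,n,g,free=False)[:2])
G=[(637,171,21),(647,77,21),(656,-17,21),(666,-112,21)]
import h;h.proj=wproj
for p in pads(c,G):
    o,d=wray(c,p);print((o+d*(21-o[2])/d[2]).round(1))
E
```

```text
green (array([446.2,  49.8,  71.4]), np.float64(0.018), (314, 107, 45, 46)) (array([446. ,  50.2,  90.4]), np.float64(0.065))Traceback (most recent call last):
  File "<stdin>", line 5, in <module>
  File "h.py", line 61, in wfit
    k,l,s,ce=cv2.connectedComponentsWithStats(m);m=l==1+np.argmax(s[1:,4])
                                                        ~~~~~~~~~^^^^^^^^^
    return _wrapfunc(a, 'argmax', axis=axis, out=out, **kwds)
    return bound(*args, **kwds)
ValueError: attempt to get argmax of an empty sequence
```

```bash
sed -i 's/"amber":(h>4)&(h<15)&(s>190)}*,"frosted":(s<45)/"amber":(h>3)\&(h<15)\&(s>215),"frosted":(s<45)/' h.py
python3 - <<'E'
from h import *
import h,pickle
c=pickle.load(open("w1.pkl","rb"))
hsv=cv2.cvtColor(c["color"],cv2.COLOR_BGR2HSV)
for p in((350,190),(350,218),(340,225),(350,240),(350,20),(352,40),(336,130),(318,130),(440,120)): print(p,hsv[p[1],p[0]])
for n,g in dict(amber=(466,-54),blue=(471,194)).items():
    try: print(n,wfit(c,n,g),wfit(c,n,g,free=False)[:2])
    except Exception as e: print(n,e)
h.proj=wproj
for p in pads(c,[(637,171,21),(647,77,21),(656,-17,21),(666,-112,21)]):
    o,d=wray(c,p);print((o+d*(21-o[2])/d[2]).round(1))
E
```

```text
(350, 190) [ 16 255 221]
(350, 218) [ 15 255 125]
(340, 225) [ 15 255 120]
(350, 240) [ 24 104 225]
(350, 20) [113 202  91]
(352, 40) [112 196 211]
(336, 130) [ 66 255 152]
(318, 130) [ 67 255 143]
(440, 120) [150   8  33]
amber attempt to get argmax of an empty sequence
blue (array([471.8, 198.8, 103.6]), np.float64(0.1), (332, 0, 53, 55)) (array([470. , 192.6, 136.4]), np.float64(0.19))
[635.1 170.6  21. ]
[644.7  76.4  21. ]
[654.2 -17.8  21. ]
[ 664. -112.   21.]
```

```bash
sed -i 's/"amber":(h>3)&(h<15)&(s>215)/"amber":(h>3)\&(h<20)\&(s>225)/' h.py
python3 - <<'E'
from h import *
import pickle
c=pickle.load(open("w1.pkl","rb"))
print(wfit(c,"amber",(466,-54)),wfit(c,"amber",(466,-54),free=False))
print(r.sense()["ee_pos"].round(1))
E
```

```text
(array([465.7, -60.2,  93.3]), np.float64(0.036), (328, 176, 45, 58)) (array([462.9, -54.8, 129.1]), np.float64(0.12), (328, 176, 45, 58))
[429.4   2.7 351.4]
```

step_arm(
  moves="-0.032 0.009 0.02 0; -0.032 0.009 0.02 0; -0.032 0.009 0.02 0; -0.032 0.009 0.02 0; 0 0 0 0; 0 0 0 0",
)

```text
clock: 4.22
ee_pos: [465.0, -126.1, 270.1]
orientation: [0.708, 0.706, -0.001, -0.001]
force: [-0.8, 0.4, 0.0]
finger_gap: 85.3
finger_force: 0.0
```

```bash
cat >> h.py <<'E'
def look(name,tests):
    c=r.camera("wrist");im=cv2.resize(c["color"],None,fx=1,fy=1);a=np.linspace(0,2*np.pi,60)
    print(r.sense()["ee_pos"].round(1),r.sense()["clock"])
    for n,g in tests.items():
        for free in(True,False):
            p,e,b=wfit(c,n,g,free=free);print(n,p,e,b)
        for z in(0,H[n]):
            cv2.polylines(im,[np.int32([wproj(c,(p[0]+31*np.cos(t),p[1]+31*np.sin(t),z)) for t in a])],True,(255,0,255) if z else (0,0,0),1)
    cv2.imwrite(f"pics/{name}.png",im);return c
E
python3 -c "
from h import *
look('w2',dict(amber=(466,-57),green=(446,51)))"
```

```text
[ 465.2 -125.   271. ] 4.2667
amber [464.6 -55.4  95.2] 0.011 (294, 80, 61, 61)
amber [464.1 -56.7 120.3] 0.091 (294, 80, 61, 61)
green [444.8  53.5  57.1] 0.104 (278, 0, 57, 54)
green [445.6  48.7  87.9] 0.193 (278, 0, 57, 54)
```

View pics/w2.png

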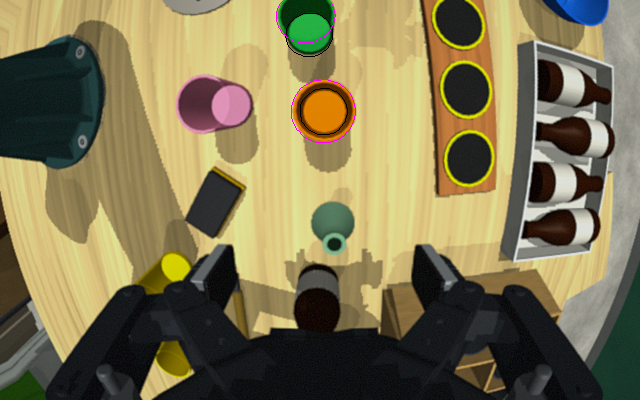

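Amber sits at px (324,111), and the fitted rim gives (465,-56). The cone and bottle are well behind it. Now I grasp amber.

step_arm(
  moves="0.035 0 0.01 0; 0.034 0 0.02 0; 0 0 0.03 0; 0 0 0.03 0; 0 0 0.03 0; 0 0 0.03 0; 0 0 0.025 0; 0 0 0.02 0; 0 0 0.012 0; 0 0 0 0; 0 0 0 0",
)

```text
clock: 5.18
ee_pos: [465.9, -54.5, 64.9]
orientation: [0.706, 0.708, 0.0, -0.0]
force: [0.3, -1.0, -0.6]
finger_gap: 85.2
finger_force: 0.0
```

step_arm(
  moves="0 0 0 0; 0 0 0 0; 0 0 0 0; 0 0 0 0; 0 0 0 0; 0 0 0 0; 0 0 0 0; 0 0 0 0",
  hand=0.05,
)

```text
clock: 5.85
ee_pos: [466.7, -55.2, 65.9]
orientation: [0.706, 0.708, 0.001, 0.001]
force: [-1.3, 1.0, 7.2]
finger_gap: 59.8
finger_force: 62.7
```

step_arm(
  moves="0 0 -0.01 0; 0 0 -0.03 0; 0 0 -0.03 0; 0 0 -0.03 0; 0.004 0.02 0 0; 0.006 0.03 0 0; 0.006 0.03 0 0; 0.006 0.03 0 0; 0.006 0.03 0 0; 0.005 0.025 0 0; 0.004 0.0235 0 0; 0 0 0 0; 0 0 0 0",
)

```text
clock: 6.93
ee_pos: [655.2, -17.4, 164.7]
orientation: [0.706, 0.708, 0.0, 0.0]
force: [-1.4, 0.3, -1.7]
finger_gap: 59.7
finger_force: 65.8
```

```bash
python3 - <<'E'
from h import *
s=r.sense();print(s["ee_pos"].round(1),s["orientation"].round(3),s["force"].round(1))
c=r.camera("wrist");cv2.imwrite("pics/w3.png",c["color"])
t=r.camera("top");print(r.pinpoint(t,"tumbler_amber"))
E
```

```text
[655.2 -17.4 164.7] [0.706 0.708 0.    0.   ] [-1.4  0.3 -1.7]
[{'point': [222.4, -287.1, -1.0], 'conf': 0.95}, {'point': [230.2, -407.9, 1.2], 'conf': 0.85}, {'point': [474.8, -434.7, 1.6], 'conf': 0.6}, {'point': [344.2, -41.2, 0.7], 'conf': 0.44}]
```

View pics/w3.png

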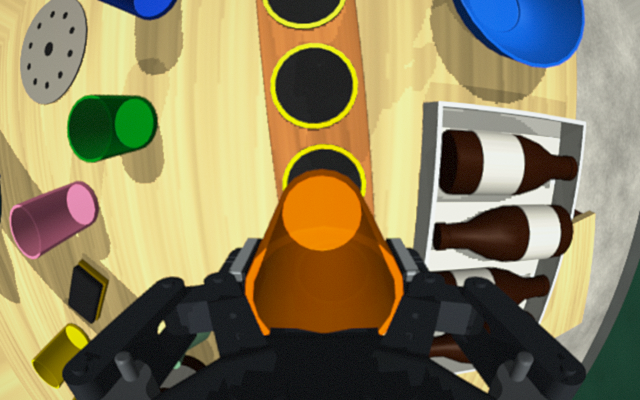

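The held amber is upright, with pad c (px 322,170) just below it. Now I lower it.

step_arm(
  moves="0 0 0.02 0; 0 0 0.02 0; 0 0 0.015 0; 0 0 0.01 0; 0 0 0.005 0; 0 0 0.003 0; 0 0 0.002 0; 0 0 0.001 0; 0 0 0 0; 0 0 0 0",
)

```text
clock: 7.92
ee_pos: [654.8, -17.8, 89.0]
orientation: [0.706, 0.708, 0.0, 0.0]
force: [0.2, -0.6, -2.2]
finger_gap: 59.6
finger_force: 65.9
```

step_arm(
  moves="0 0 0.001 0; 0 0 0 0; 0 0 0 0",
)

```text
clock: 8.17
ee_pos: [654.4, -17.7, 87.5]
orientation: [0.706, 0.708, 0.0, 0.0]
force: [-0.5, 0.3, -2.4]
finger_gap: 59.6
finger_force: 65.9
```

step_arm(
  moves="0 0 0.001 0; 0 0 0 0; 0 0 0 0",
)

```text
clock: 8.42
ee_pos: [654.5, -17.7, 87.0]
orientation: [0.706, 0.708, 0.0, 0.0]
force: [-3.1, 0.6, 5.2]
finger_gap: 59.3
finger_force: 66.3
```

step_arm(
  moves="0 0 0.001 0; 0 0 0 0; 0 0 0 0",
)

```text
clock: 8.67
ee_pos: [654.5, -17.7, 87.0]
orientation: [0.706, 0.708, 0.0, 0.0]
force: [-3.9, 0.5, 11.5]
finger_gap: 59.6
finger_force: 67.0
```

step_arm(
  moves="0 0 0 0; 0 0 0 0; 0 0 0 0; 0 0 0 0; 0 0 -0.01 0; 0 0 -0.02 0; 0 0 -0.03 0; 0 0 -0.04 0; 0 0 -0.04 0; 0 -0.03 -0.02 0; 0 -0.035 0 0; 0 -0.035 0 0; 0 -0.035 0 0; 0 -0.035 0 0; 0 -0.038 0 0; 0 0 0 0; 0 0 0 0",
  hand=0.076,
)

```text
clock: 10.08
ee_pos: [444.2, -17.9, 245.9]
orientation: [0.707, 0.708, 0.0, -0.0]
force: [0.3, 0.7, 0.6]
finger_gap: 76.4
finger_force: 0.0
```

```bash
python3 -c "
from h import *
look('w4',dict(green=(446,51)))
"
```

```text
[446.5 -18.2 246.3] 10.1333
green [445.5  50.7  76.2] 0.01 (295, 82, 62, 62)
green [445.8  50.1  75.9] 0.056 (295, 82, 62, 62)
```

View pics/w4.png

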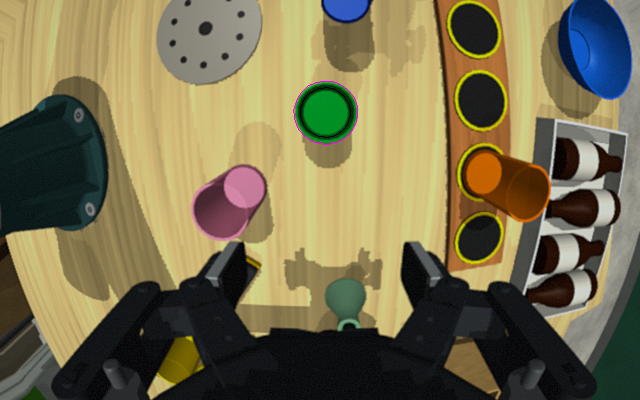

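Green's fitted rim matches at px (325,112), which gives (445.5,50.7). Amber stands upright on pad c. Now I grasp green.

step_arm(
  moves="0.035 0 0.01 0; 0.034 0 0.02 0; 0 0 0.03 0; 0 0 0.03 0; 0 0 0.03 0; 0 0 0.03 0; 0 0 0.025 0; 0 0 0.02 0; 0 0 0.011 0; 0 0 0 0; 0 0 0 0",
  hand=0.0854,
)

```text
clock: 11.05
ee_pos: [447.6, 50.9, 38.8]
orientation: [0.706, 0.708, -0.0, -0.0]
force: [0.3, 1.4, 0.3]
finger_gap: 85.3
finger_force: 0.0
```

step_arm(
  moves="0 0 0 0; 0 0 0 0; 0 0 0 0; 0 0 0 0; 0 0 0 0; 0 0 0 0; 0 0 0 0; 0 0 0 0",
  hand=0.05,
)

```text
clock: 11.72
ee_pos: [447.6, 50.9, 40.6]
orientation: [0.706, 0.708, 0.001, 0.001]
force: [-0.5, 0.6, 7.0]
finger_gap: 60.4
finger_force: 65.1
```

step_arm(
  moves="0 0 -0.01 0; 0 0 -0.03 0; 0 0 -0.03 0; 0 0 -0.03 0; 0.004 0.02 0 0; 0.005 0.032 0 0; 0.005 0.032 0 0; 0.004 0.032 0 0; 0.004 0.032 0 0; 0.003 0.028 0 0; 0.0006 0.0221 0 0; 0 0 0 0; 0 0 0.02 0; 0 0 0.02 0; 0 0 0.015 0; 0 0 0.01 0; 0 0 0.006 0; 0 0 0.004 0; 0 0 0 0; 0 0 0 0",
)

```text
clock: 13.38
ee_pos: [644.6, 76.9, 65.0]
orientation: [0.706, 0.708, 0.0, 0.0]
force: [0.6, -0.1, -1.1]
finger_gap: 60.5
finger_force: 66.1
```

step_arm(
  moves="0 0 0.002 0; 0 0 0.001 0; 0 0 0 0; 0 0 0 0",
)

```text
clock: 13.72
ee_pos: [644.6, 76.9, 61.8]
orientation: [0.706, 0.708, 0.0, 0.0]
force: [0.4, -0.7, 0.1]
finger_gap: 60.7
finger_force: 66.2
```

Expected contact is near 61.6.

step_arm(
  moves="0 0.001 0.001 0; 0 0 0 0; 0 0 0.0005 0; 0 0 0 0; 0 0 0 0",
)

```text
clock: 14.13
ee_pos: [644.7, 76.9, 61.7]
orientation: [0.706, 0.708, -0.0, -0.0]
force: [-5.7, -0.3, 13.4]
finger_gap: 60.2
finger_force: 67.3
```

step_arm(
  moves="0 0 0 0; 0 0 0 0; 0 0 0 0; 0 0 0 0; 0 0 -0.01 0; 0 0 -0.02 0; 0 0 -0.03 0; 0 0 -0.04 0; 0 0 -0.04 0; 0 -0.02 -0.03 0; 0.009 -0.03 -0.025 0; 0.01 -0.03 -0.02 0; 0.01 -0.03 -0.01 0; 0.01 -0.03 0 0; 0.01 -0.034 0 0; 0 0 0 0; 0 0 0 0",
  hand=0.076,
)

```text
clock: 15.55
ee_pos: [469.3, 125.9, 285.7]
orientation: [0.706, 0.708, 0.0, 0.0]
force: [0.5, -0.2, -0.2]
finger_gap: 75.9
finger_force: 0.0
```

```bash
python3 -c "
from h import *
look('w5',dict(blue=(471,195)))
"
```

```text
[471.  125.7 285.7] 15.6
blue [470.  195.4 124.2] 0.013 (294, 80, 63, 63)
blue [469.9 194.6 134. ] 0.071 (294, 80, 63, 63)
```

View pics/w5.png

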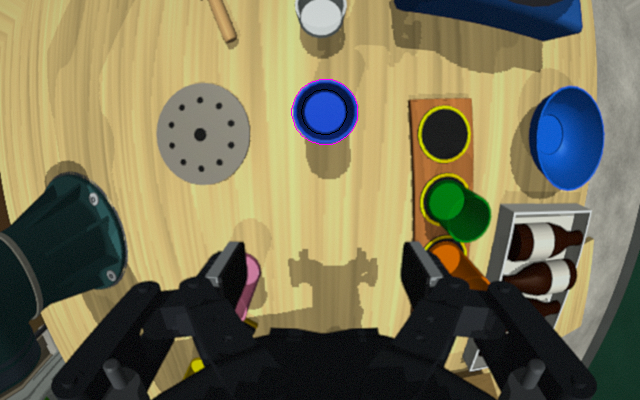

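Blue's fitted rim matches at px (325,111), which gives (470,195). Green stands on pad b.

step_arm(
  moves="0.035 0 0.01 0; 0.0345 0 0.02 0; 0 -0.001 0.03 0; 0 0 0.03 0; 0 0 0.03 0; 0 0 0.025 0; 0 0 0.02 0; 0 0 0.02 0; 0 0 0.011 0; 0 0 0 0; 0 0 0 0",
  hand=0.0854,
)

```text
clock: 16.52
ee_pos: [470.9, 194.8, 88.3]
orientation: [0.707, 0.708, -0.0, -0.0]
force: [0.4, -0.2, -0.1]
finger_gap: 85.2
finger_force: 0.0
```

step_arm(
  moves="0 0 0 0; 0 0 0 0; 0 0 0 0; 0 0 0 0; 0 0 0 0; 0 0 0 0; 0 0 0 0; 0 0 0 0",
  hand=0.05,
)

```text
clock: 17.18
ee_pos: [471.1, 195.3, 90.2]
orientation: [0.706, 0.708, 0.001, 0.001]
force: [-0.8, -0.4, 6.8]
finger_gap: 61.0
finger_force: 65.1
```

step_arm(
  moves="0 0 -0.01 0; 0 0 -0.03 0; 0 0 -0.04 0; 0 0 -0.04 0; 0 0 -0.03 0; -0.02 0 0 0; -0.03 0 0 0; -0.036 0 0 0; -0.036 0 0 0; -0.036 0 0 0; -0.036 0 0 0; -0.036 0 0 0; -0.036 0.01 0 0; -0.03 0.02 0 0; -0.0116 0.03 0 0; 0 0.035 0 0; 0 0.035 0 0; 0 0.035 0 0; 0 0.0286 0 0; 0 0 0 0",
)

```text
clock: 18.85
ee_pos: [669.6, -112.4, 239.0]
orientation: [0.706, 0.708, 0.002, 0.002]
force: [1.2, -0.0, -2.6]
finger_gap: 60.9
finger_force: 67.0
```

step_arm(
  moves="0 0 0.03 0; 0 0 0.03 0; 0 0 0.03 0; 0 0 0.02 0; 0 0 0.008 0; 0 0 0.005 0; 0 0 0.002 0; 0 0 0 0; 0 0 0 0",
)

```text
clock: 19.6
ee_pos: [665.3, -112.5, 115.6]
orientation: [0.706, 0.708, 0.001, 0.001]
force: [-0.4, -0.2, -2.7]
finger_gap: 60.9
finger_force: 67.0
```

step_arm(
  moves="0 0 0.002 0; 0 0 0.001 0; 0 0 0.001 0; 0 0 0 0; 0 0 0 0",
)

```text
clock: 20.02
ee_pos: [664.8, -112.4, 111.3]
orientation: [0.706, 0.708, 0.0, 0.001]
force: [-2.1, 0.4, 5.5]
finger_gap: 61.0
finger_force: 67.5
```

step_arm(
  moves="0 0 0.001 0; 0 0 0 0; 0 0 0 0",
)

```text
clock: 20.27
ee_pos: [664.8, -112.5, 111.3]
orientation: [0.706, 0.708, 0.0, 0.001]
force: [-4.3, 0.7, 11.1]
finger_gap: 60.6
finger_force: 68.2
```

step_arm(
  moves="0 0 0 0; 0 0 0 0; 0 0 0 0; 0 0 0 0; 0 0 -0.01 0; 0 0 -0.02 0; 0 0 -0.03 0; 0 0 -0.04 0; 0 -0.02 -0.03 0; 0 -0.035 0 0; 0 -0.035 0 0; 0.02 -0.035 0 0; 0.03 -0.035 0 0; 0.034 -0.03 0 0; 0.034 -0.009 0 0; 0.034 0 0 0; 0.034 0 0 0; 0.034 0 0 0; 0.034 0 0 0; 0.034 0 0 0",
  hand=0.076,
)

```text
clock: 21.93
ee_pos: [470.3, 171.5, 239.7]
orientation: [0.706, 0.708, 0.001, 0.0]
force: [0.6, -0.3, 0.1]
finger_gap: 76.0
finger_force: 0.0
```

step_arm(
  moves="0.034 0 0 0; 0.034 0 0 0; 0.018 0 0 0; 0 0 0 0; 0 0 0 0",
)

```text
clock: 22.35
ee_pos: [470.1, 256.5, 239.2]
orientation: [0.706, 0.709, 0.0, 0.0]
force: [0.2, -1.8, 0.4]
finger_gap: 75.8
finger_force: 0.0
```

```bash
python3 -c "
from h import *
look('w6',dict(frosted=(466,331)))
"
```

```text
[470.1 255.5 239.1] 22.4
frosted [464.2 329.3  56.3] 0.009 (289, 79, 60, 59)
frosted [464.4 329.2  67.3] 0.023 (289, 79, 60, 59)
```

View pics/w6.png

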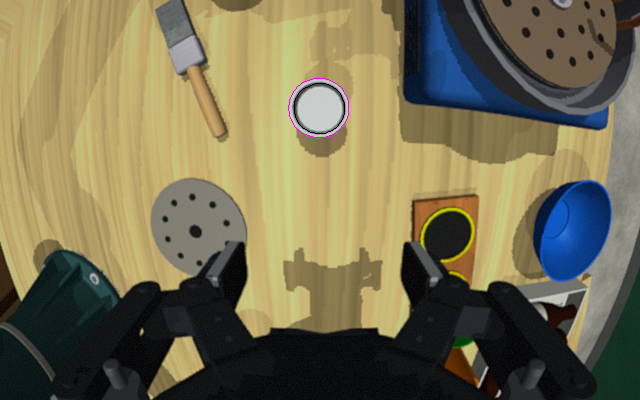

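Frosted's rim matches at px (319,108), which gives (464,329).

step_arm(
  moves="0.03 -0.003 0.01 0; 0.03 -0.003 0.02 0; 0.014 0 0.03 0; 0 0 0.03 0; 0 0 0.03 0; 0 0 0.03 0; 0 0 0.025 0; 0 0 0.02 0; 0 0 0.015 0; 0 0 0.008 0; 0 0 0 0; 0 0 0 0",
  hand=0.0854,
)

```text
clock: 23.4
ee_pos: [464.5, 329.0, 21.2]
orientation: [0.707, 0.707, -0.0, -0.0]
force: [-0.2, 0.1, -0.1]
finger_gap: 85.3
finger_force: 0.0
```

step_arm(
  moves="0 0 0 0; 0 0 0 0; 0 0 0 0; 0 0 0 0; 0 0 0 0; 0 0 0 0; 0 0 0 0; 0 0 0 0",
  hand=0.05,
)

```text
clock: 24.07
ee_pos: [465.1, 330.1, 22.7]
orientation: [0.706, 0.708, 0.001, 0.001]
force: [-0.8, -1.2, 8.3]
finger_gap: 61.3
finger_force: 64.4
```

step_arm(
  moves="0 0 -0.01 0; 0 0 -0.03 0; 0 0 -0.03 0; 0 0 -0.03 0; -0.02 0 0 0; -0.03 0 0 0; -0.035 0 0 0; -0.035 0.01 0 0; -0.03 0.025 0 0; -0.0085 0.035 0 0; 0 0.035 0 0; 0 0.035 0 0; 0 0.031 0 0; 0 0 0 0; 0 0 0 0; 0 0 0.02 0; 0 0 0.02 0; 0 0 0.02 0; 0 0 0.01 0; 0 0 0.005 0",
)

```text
clock: 25.73
ee_pos: [632.8, 171.6, 44.6]
orientation: [0.706, 0.708, -0.002, -0.001]
force: [-0.3, 0.2, -0.4]
finger_gap: 61.2
finger_force: 65.9
```

step_arm(
  moves="0 0 0 0; 0 0 0 0",
)

```text
clock: 25.9
ee_pos: [635.5, 171.8, 46.6]
orientation: [0.706, 0.708, 0.0, 0.0]
force: [0.9, 0.4, -0.9]
finger_gap: 61.5
finger_force: 65.9
```

Contact should come near 43.7.

step_arm(
  moves="0 0.001 0.002 0; 0 0 0.001 0; 0 0 0.001 0; 0 0 0 0; 0 0 0 0",
)

```text
clock: 26.32
ee_pos: [637.5, 171.8, 43.7]
orientation: [0.706, 0.708, 0.001, 0.001]
force: [-1.6, -0.2, 8.0]
finger_gap: 61.3
finger_force: 66.6
```

step_arm(
  moves="0 0 0 0; 0 0 0 0",
)

```text
clock: 26.48
ee_pos: [637.5, 171.7, 43.7]
orientation: [0.706, 0.708, 0.001, 0.001]
force: [-1.6, -1.0, 6.9]
finger_gap: 61.1
finger_force: 66.6
```

step_arm(
  moves="0 0 0 0; 0 0 0 0; 0 0 0 0; 0 0 0 0; 0 0 -0.01 0; 0 0 -0.02 0; 0 0 -0.03 0; 0 0 -0.04 0; 0 0 -0.04 0; 0 0 -0.04 0; 0 0 -0.04 0; -0.03 -0.02 -0.04 0; -0.04 -0.02 0 0; -0.04 -0.01 0 0; -0.04 0 0 0; -0.04 0 0 0; -0.03 0 0 0; 0 0 0 0; 0 0 0 0",
  hand=0.076,
)

```text
clock: 28.07
ee_pos: [592.5, -40.5, 293.3]
orientation: [0.708, 0.707, 0.0, 0.0]
force: [-0.2, -0.3, 0.4]
finger_gap: 76.0
finger_force: 0.0
```

```bash
python3 - <<'E'
from h import *
P=dict(frosted=(636.2,171.2),green=(645.7,76.5),amber=(655.2,-17.8),blue=(664.7,-112.3))
c=r.camera("wrist");s=r.camera("side");t=r.camera("top")
for n,g in P.items():
    try:print(n,wfit(c,n,g,z0=21))
    except Exception as e:print(n,e)
    for k in(t,s):print("  ",[(np.round(d["point"]).tolist(),round(d["conf"],2)) for d in r.pinpoint(k,"tumbler_"+n) if d["point"][0]>560])
print(r.pinpoint(s,"uncut_bottle")[:1])
cv2.imwrite("pics/w7.png",c["color"]);cv2.imwrite("pics/s7.png",s["color"]);cv2.imwrite("pics/t7.png",cv2.resize(t["color"][100:230,190:500],(775,325),interpolation=cv2.INTER_CUBIC))
E
```

```text
frosted (array([639.2, 172.3,   0. ]), np.float64(0.212), (336, 0, 52, 30))
   [([637.0, 171.0, 20.0], 0.77)]
   [([636.0, 175.0, 19.0], 0.56), ([636.0, 170.0, 20.0], 0.43)]
green (array([644.3,  76.9,  80.4]), np.float64(0.02), (340, 41, 61, 60))
   [([664.0, -109.0, 15.0], 0.18)]
   [([646.0, 78.0, 22.0], 0.92)]
amber (array([653.2, -19.1, 102.4]), np.float64(0.021), (347, 125, 65, 64))
   [([654.0, -14.0, 19.0], 0.64)]
   [([656.0, -16.0, 18.0], 0.79)]
blue (array([ 663.6, -112.9,  127.2]), np.float64(0.084), (353, 193, 65, 87))
   [([664.0, -117.0, 24.0], 0.68)]
   [([667.0, -114.0, 20.0], 0.56)]
[{'point': [451.8, -303.1, 3.1], 'conf': 0.68}]
```

View pics/w7.png

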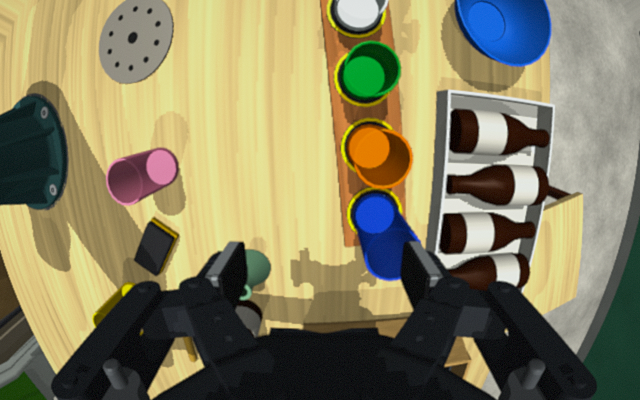

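View pics/s7.png

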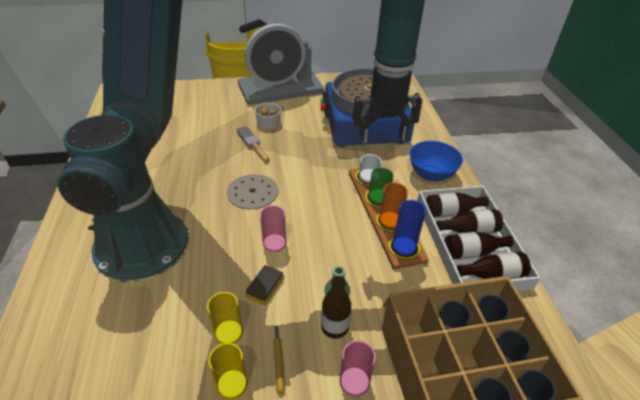

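Both views show frosted, green, amber and blue upright and centred on pads a to d, within about 2 mm. The bottle is untouched, and the arm is clear of everything.

```bash
python3 -c "
from bench import r
print(r.hand_in())"
```

```text
the job is handed in; nothing more can be done
None
```

I handed the job in at about 28 s: the frosted, green, amber and blue tumblers stand upright on pads a to d, shortest next to the grinder, each within about 2 mm of centre in the last camera check, and the brown bottle is where it was.

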